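# Start a measuring run at the profile gauge

### The job

Start a measuring run at the gauge with the closed fingertips: push the raised half of the rocker on the switch box fully down, then press the round key on the operator pad fully in so that it stays in, and last press the long bar key fully in for a moment and let it come back up. Keep to this order, leave the square key alone, do not lift or shove the switch box, and leave everything else on the bench where it is.

Things in the scene. Friction and masses are not known exactly. Their poses are not given: they have to be found in the camera images.
- switch_box: loose white steel box 130 x 90 x 50 mm (x, y, z), 0.9 kg, standing flat on the bench with a black V-shaped rocker on its top; origin under its centre, z up. The rocker's raised half is on the box's own +x side. A grey frame (76 x 51 mm outside, top at 64 mm) surrounds the rocker
- rocker (a joint): angle of the rocker, rad: 0 to 0.05 at the start (off), 0.52 when the raised half is fully down (on). Each half is 32 mm long (x) and 40 mm wide; pivot along the box's y, 66 mm above its origin. Off, the raised half slopes up 30 degrees to its end, 28 mm out and 82 mm high; on, it lies level at 66 mm. Needs about 3 N at 24 mm from the pivot, has no spring and stays where it is left
- rocker_press (a point): point on the face of the rocker's raised half, 24 mm along it from the pivot, on its centre line; moves with the rocker (off: 21 mm out from the box's centre and 78 mm above the bench; on: 24 mm out, 66 mm high). Good place to push straight down
- pad: white operator pad 160 x 240 x 40 mm (x, y, z), fixed to the bench; origin under its centre, z up. Three aluminium key modules (60 x 56 x 14 mm) stand on it in a row along its y, 35 mm to +x of its centre and 68 mm apart, in any order. The keys are black, stand 14 mm proud of the modules (tops 68 mm above the bench) and travel 9 mm straight down
- round_top (a point): top of the round key, 32 mm across. Origin at the centre of its top face, moving with the key, z up, x and y as the operator pad. 
- round_key (a joint): travel of the round key, m: near 0 out (up to 1 mm at the start), 0.009 fully in. Needs about 3 N and stays where it is pushed; it has no spring
- bar_top (a point): top of the long bar key, 50 mm along the pad's x by 20 mm along y. Origin at the centre of its top face, moving with the key, z up, x and y as the operator pad. 
- bar_key (a joint): travel of the bar key, m: 0 out, 0.009 fully in. Spring: 1.6 N to start, 5.2 N fully in; comes back up when let go
- square_top (a point): top of the square key, 32 x 32 mm, which is not to be pressed. Origin at the centre of its top face, moving with the key, z up, x and y as the operator pad. 
- square_key (a joint): travel of the square key, m: 0 out, 0.009 in; sprung like the bar key
- master_ring: plain steel ring 36 mm across, 14 mm tall, lying on the operator pad's front half; origin under its centre. Not part of the job
- v_block: small dark steel V-block 50 x 40 x 40 mm on the bench between pad and switch box; origin under its centre. Not part of the job
- marker: marker pen 120 mm long, 17 mm wide, 15 mm thick, lying on the bench along its x axis; origin at its middle, underside. Not part of the job
- mouse: black computer mouse 105 x 60 x 36 mm on a blue mat; origin under its centre. Not part of the job
- block_case: closed wooden gauge-block case 120 x 80 x 35 mm; origin under its centre. Not part of the job
- mug: white mug 80 mm across, 90 mm tall, handle to its +y; origin under its centre. Not part of the job
- ball_gauge: white 25 mm ball on a steel stem and 44 mm round foot, 55 mm tall overall; origin under its centre. Not part of the job
Things that resemble listed ones, but are neither listed nor needed, are in the scene too. What is shaped like the switch_box but green is not meant.

How it is judged (in metres and radians):
On the way, in this order (a step that is already met when the one before it is completed fails the run):
1. the rocker's raised half is fully down (value of joint rocker above 0.44 rad), for 0.1 s.
2. the round key is fully in (value of joint round_key above 0.007 m), for 0.1 s.
3. the bar key is fully in (value of joint bar_key above 0.007 m), for 0.1 s.
At the end, for the whole second after the job is handed in: The rocker stands beyond 0.44 rad, the round key is at least 7 mm in, the bar and square keys are back out within 2 mm, and the switch box and the seven bystanders are at rest within 20 mm of where they began (value of joint rocker above 0.44 rad and value of joint round_key above 0.007 m and value of joint each of bar_key, square_key below 0.002 m and distance of each of switch_box, master_ring, v_block, marker, mouse, block_case, mug, ball_gauge from where it was at the start of the episode below 0.02 m and linear speed of switch_box below 0.02 m/s); the robot touches nothing.
It fails at once if the round key was pressed before the rocker was on (value of joint round_key above 0.004 m and value of joint rocker below 0.4 rad).
It fails at once if the bar key was pressed before the rocker was on and the round key in (value of joint bar_key above 0.004 m and (value of joint rocker below 0.4 rad or value of joint round_key below 0.0065 m)).
It fails at once if the square key was pressed (value of joint square_key above 0.004 m).
It fails at once if the switch box was lifted, tipped or shoved (height (world z) of switch_box above 0.01 m or distance of switch_box from where it was at the start of the episode above 0.02 m or angle between switch_box's own z axis and vertical above 0.12 rad).
It fails at once if a bystander was lifted or pushed aside (distance of any of master_ring, v_block, marker, mouse, block_case, mug, ball_gauge from where it was at the start of the episode above 0.02 m).
It also fails if it takes over 51 s, if anything falls off the work surface, if the arm or the gripper's body presses on something with over 40 N, if the wrist force passes 120 N, or if a joint passes its speed limit or range.

### The arm

A 6-joint arm with a two-finger parallel gripper is mounted at the origin on the work surface. World frame = base frame: x ahead of the robot, y to its left, z up, the work surface at z = 0. Lengths are in mm, angles in rad, forces in N, time in s.
With the tool pointing down it reaches from about 275 to 750 mm from the base axis. Payload 10.2 kg.
Tool frame: the origin (TCP) lies midway between the tips of the shut fingers; the grasp point (between the pads) lies 19 mm behind it; z points along the fingers, y is the line along which they close (so a half turn about z gives the same grasp; the last joint's range is limited). The gripper opens to 85 mm and grips with 20 to 120 N. Pads are 22 mm wide; open, the fingers measure 114 mm over their backs; the gripper's body (76 mm by 85 mm) begins 54 mm behind the grasp point. The pads swing forward as they close: fully open they stand 13 mm farther back than shut.
Start: joints at [-1.38, 0.313, 1.498, -0, 1.331, -0.223], TCP at [211.086, -480.701, 231.294] pointing down, gripper open.
Joint ranges: [-2.94, 2.94], [-0.97, 2.17], [0.19, 2.56], [-1.23, 4.37], [0.02, 3.11], [-2.88, 2.88]. Speed limits (rad/s): [2.39, 2.39, 3.01, 3.14, 3.14, 3.14].

### API

Orientations are given as a unit quaternion [w, x, y, z].
In Python, from rig import ctrl gives the robot as it stands.
- The arm moves only by the tool send_rows, never from a script. Its argument "targets" is a list of rows, each a list of 7 numbers: the closure, from -1 (fully open) to 1 (shut), so that 0 is half open, then the shift along the tool's x, y, z in m, then the turn, a rotation vector about the tool's x, y, z in rad. In form: [[claw, dx, dy, dz, ax, ay, az], ...]. A call has exactly 10 rows; each row shifts and turns the commanded pose from where the row before left it, along the tool's axes as they then stand; what a row does not reach is not made up. A row lasts 1/8 s, in which the tool goes at most 62.5 mm and 10.7 degrees, less where a joint would pass 70% of its speed; a pose out of reach is approached as far as the arm can. A call with a gripper value outside its range is refused whole. The fingers move at their own pace and stop on an object; "squeeze" is the grip in N (left out, the last holds). Time passes only in rows, so rows that do not move let the fingers close, or fill a call up. It gives the time, the measured TCP pose, the force, the opening and the grip force at its end, in the units of the state.
- ctrl.sense(): the state, without advancing time (a new reading comes with each control period).
- ctrl.capture(name): name is "scene" or "top" or "wrist"; returns a dict with "img" (384x512x3 uint8, red, green, blue), "camera_matrix" (3x3 intrinsics, pixels), "R" (3x3) and "t" (3): a world point X has camera coordinates R X + t. Camera axes: x right, y down, z forward; pixel columns grow to the right and rows downward; lengths in mm; the calibration is good to about 2 mm. A picture is of the moment at which its call begins. There is no depth.
- ctrl.finish_job(): hands the job in; it is judged then, once.
Trained networks look in a picture, given as the dict that the camera call returned (one of the last four; its "shot" number tells which), for a name from the list of things; names that differ only in an ending like _2 or _b are one class to them, and where a whole thing is asked for, a point or a joint stands for the part that bears it (a point fixed in the world has none). Each returns a list of dicts, best first, with "score" (0 to 1); they miss things now and then, are a little off and sometimes report something else, mostly with a low value. They report only what shows in the picture. A call takes as long as a camera call. They do not tell look-alikes from the thing itself.
- ctrl.boxes_of(query, picture): "extent" ([left, top, width, height] in pixels, round what is visible of it).
- ctrl.landmark_of(query, picture): "point" ([column, row] in pixels: a listed point, or the origin of a listed thing).
The state is a dict: "time_s": time; "joints": joint angles; "dq": joint speeds; "tau": joint torques, N m; "eef_pos": TCP position; "ee_rot": TCP orientation; "force": force on the tool from outside, world axes, zero at the start; "wrist_torque": the same for the moment, N m; "grip_width": opening from 0.0 (shut) to 1.0 (fully open); "grip_force": force on a finger pad.
Only numpy, scipy, OpenCV 4.12 (cv2) and the standard library are available. Lean on these libraries where they do the work, as an engineer would, in place of code of your own. Each camera call takes 0.05 s, during which the arm holds its last target. There are 200 camera calls.

## Working session

There is one attempt and no reset: what is moved stays moved. The work goes in short steps, Python scripts to look and compute and a tool call to move; the robot and the scene stay as the last step left them, time stands still between calls to the robot, and variables do not carry over. Pictures are saved under pics/ and viewed, at most 10 in all, crops included, and the job is handed in when it is done.

Besides the shell and the picture viewer there is one more tool, called after "Emit:" as a command line: name --pt "numbers of a row" for each row, then --argument value for the rest. send_rows: Moves the arm, as the interface text tells. Its arguments: {"type":"object","properties":{"targets":{"type":"array"},"squeeze":{"type":"number"}},"required":["targets"]}

```bash
ls; mkdir -p pics; cat > h.py <<'E'
from rig import ctrl
import numpy as np, cv2
def ray(p,uv):
    d=np.linalg.inv(np.array(p["camera_matrix"]))@[uv[0],uv[1],1.]
    R=np.array(p["R"]);t=np.array(p["t"]).ravel()
    return -R.T@t, R.T@d/np.linalg.norm(d)
def atz(p,uv,z):
    o,d=ray(p,uv); return o+d*(z-o[2])/d[2]
def tri(obs):
    A=0;b=0
    for p,uv in obs:
        o,d=ray(p,uv);M=np.eye(3)-np.outer(d,d);A=A+M;b=b+M@o
    return np.linalg.solve(A,b)
def proj(p,X):
    c=np.array(p["R"])@X+np.array(p["t"]).ravel();q=np.array(p["camera_matrix"])@c;return q[:2]/q[2]
def save(p,n): cv2.imwrite(f"pics/{n}.png",p["img"][:,:,::-1])
E
python3 - <<'E'
from h import *
s=ctrl.sense();print(s["eef_pos"],s["ee_rot"],s["force"],s["time_s"])
ps={n:ctrl.capture(n) for n in("scene","top")}
im=[]
for n,p in ps.items():
    save(p,n)
    for q in("switch_box","rocker_press","pad","round_top","bar_top","square_top","v_block","master_ring","mug"):
        print(n,q,[(np.round(r["point"]).tolist(),round(r["score"],2),atz(p,r["point"],{"rocker_press":78,"round_top":68,"bar_top":68,"square_top":68}.get(q,0)).round().tolist()) for r in ctrl.landmark_of(q,p)[:3]])
E
```

```text
pics
[ 211.02220249 -480.41987254  230.73811422] [-6.69046986e-04  9.78674178e-01  2.05417636e-01 -7.12653636e-06] [-0.92971538 -0.18906392  0.2752077 ] 0.0
scene switch_box [([286.0, 253.0], 0.91, [665.0, 162.0, 0.0]), ([302.0, 143.0], 0.62, [256.0, 249.0, 0.0]), ([227.0, 162.0], 0.59, [338.0, -4.0, 0.0])]
scene rocker_press [([229.0, 141.0], 0.8, [317.0, 5.0, 78.0]), ([295.0, 240.0], 0.73, [669.0, 176.0, 78.0]), ([300.0, 122.0], 0.72, [237.0, 233.0, 78.0])]
scene pad [([152.0, 228.0], 0.73, [577.0, -214.0, 0.0])]
scene round_top [([155.0, 222.0], 0.59, [600.0, -193.0, 68.0])]
scene bar_top [([128.0, 230.0], 0.57, [625.0, -260.0, 68.0])]
scene square_top [([175.0, 210.0], 0.53, [564.0, -142.0, 68.0])]
scene v_block [([226.0, 201.0], 0.8, [488.0, -7.0, -0.0])]
scene master_ring [([154.0, 203.0], 0.64, [491.0, -220.0, 0.0]), ([153.0, 225.0], 0.36, [569.0, -213.0, 0.0])]
scene mug [([373.0, 259.0], 0.74, [688.0, 397.0, -0.0]), ([176.0, 213.0], 0.69, [529.0, -151.0, 0.0])]
top switch_box [([236.0, 158.0], 0.98, [665.0, 158.0, 0.0]), ([231.0, 206.0], 0.84, [489.0, 175.0, 0.0]), ([284.0, 245.0], 0.84, [348.0, -14.0, 0.0])]
top rocker_press [([283.0, 251.0], 0.66, [329.0, -6.0, 78.0]), ([225.0, 206.0], 0.65, [484.0, 191.0, 78.0]), ([215.0, 280.0], 0.57, [232.0, 226.0, 78.0])]
top pad [([340.0, 182.0], 0.62, [573.0, -217.0, 0.0]), ([281.0, 128.0], 0.62, [773.0, -7.0, 0.0])]
top round_top [([338.0, 172.0], 0.57, [599.0, -200.0, 68.0])]
top bar_top [([355.0, 162.0], 0.61, [632.0, -261.0, 68.0]), ([169.0, 154.0], 0.26, [668.0, 387.0, 68.0])]
top square_top [([321.0, 184.0], 0.65, [560.0, -140.0, 68.0]), ([169.0, 151.0], 0.53, [677.0, 387.0, 68.0])]
top v_block [([281.0, 206.0], 0.67, [488.0, -5.0, 0.0])]
top master_ring [([338.0, 199.0], 0.55, [510.0, -211.0, 0.0])]
top mug [([167.0, 152.0], 0.94, [689.0, 408.0, 0.0])]
```

View pics/scene.png

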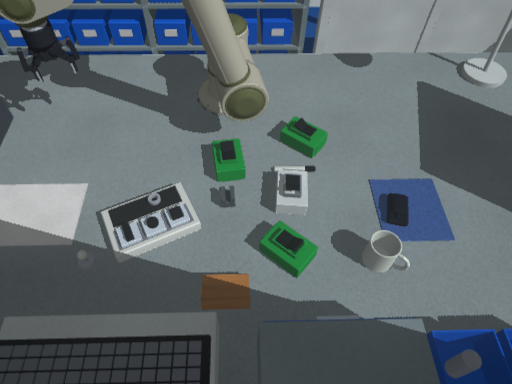

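View pics/top.png

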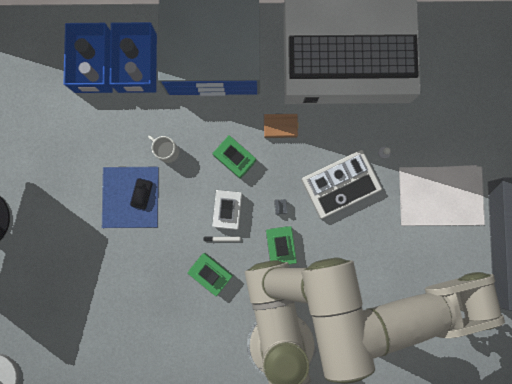

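The scene shows one white switch box at scene (292,190) and top (228,210). The lookalikes are the green boxes at scene (229,160), (304,135) and (288,247), which I won't use. The pad is at scene (152,222), with bar at (128,232), round at (152,222) and square at (177,213). Next is a close crop of the box, plus triangulation.

```bash
python3 - <<'E'
from h import *
P={n:ctrl.capture(n) for n in("scene","top")}
def det(n,q,near):
    r=[r for r in ctrl.landmark_of(q,P[n]) if np.hypot(*(np.array(r["point"])-near))<22]
    return (r[0]["point"],round(r[0]["score"],2)) if r else None
for q,a,b in(("rocker_press",(292,185),(228,208)),("switch_box",(292,195),(228,210)),("round_top",(152,222),(338,172)),("bar_top",(128,231),(356,164)),("square_top",(177,212),(321,184)),("v_block",(227,200),(281,206))):
    x,y=det("scene",q,a),det("top",q,b); print(q,x,y,tri([(P["scene"],x[0]),(P["top"],y[0])]).round(1) if x and y else "")
c=lambda im,u,v,s:cv2.resize(im[v-s:v+s,u-s:u+s],(400,400),interpolation=cv2.INTER_CUBIC)
cv2.imwrite("pics/crop.png",np.hstack([c(P["scene"]["img"],292,190,30),c(P["top"]["img"],228,210,30)])[:,:,::-1])
E
```

```text
rocker_press ([295.7, 188.5], 0.76) ([226.8, 204.7], 0.76) [490.4 191.7  60.6]
switch_box ([288.1, 195.4], 0.97) ([230.2, 208.1], 0.87) [480.9 178.9  13. ]
round_top ([154.6, 222.1], 0.62) ([340.8, 177.2], 0.53) [ 583.7 -207.5   40.3]
bar_top ([125.6, 227.7], 0.7) ([355.4, 164.3], 0.48) [ 624.3 -261.1   80.8]
square_top ([176.3, 210.7], 0.49) ([321.9, 180.6], 0.61) [ 569.  -140.3   73.3]
v_block ([225.0, 199.0], 0.72) ([278.7, 204.5], 0.68) [492.   -1.9  14.8]
```

View pics/crop.png

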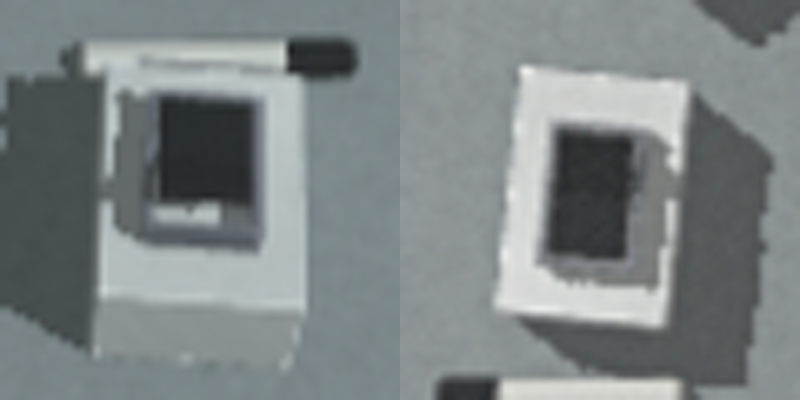

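Emit:
send_rows --pt "1 0.03 -0.029 -0.015 0 0 0" --pt "1 0.03 -0.029 -0.015 0 0 0" --pt "1 0.03 -0.029 -0.015 0 0 0" --pt "1 0.03 -0.029 -0.015 0 0 0" --pt "1 0.03 -0.029 0 0 0 0" --pt "1 0.03 -0.029 0 0 0 0" --pt "1 0.03 -0.029 0 0 0 0" --pt "1 0.03 -0.029 0 0 0 0" --pt "1 0.03 -0.029 0 0 0 0" --pt "1 0.03 -0.029 0 0 0 0" --squeeze 20

```text
time_s: 2.95
eef_pos: [369.5, -93.2, 291.5]
ee_rot: [0.0, 0.979, 0.205, 0.0]
force: [0.5, -1.0, 0.6]
grip_width: 0.0
grip_force: 0.0
```

Emit:
send_rows --pt "1 0.03 -0.029 0 0 0 0" --pt "1 0.03 -0.029 0 0 0 0" --pt "1 0.03 -0.029 0 0 0 0" --pt "1 0.03 -0.029 0 0 0 0" --pt "1 0.03 -0.029 0 0 0 0" --pt "1 0.03 -0.029 0 0 0 0" --pt "1 0 0 0 0 0 0" --pt "1 0 0 0 0 0 0" --pt "1 0 0 0 0 0 0" --pt "1 0 0 0 0 0 0"

```text
time_s: 4.2
eef_pos: [464.0, 136.5, 291.5]
ee_rot: [0.0, 0.979, 0.205, 0.0]
force: [0.1, -0.6, -0.4]
grip_width: 0.004
grip_force: 0.0
```

```bash
python3 - <<'E'
from h import *
s=ctrl.sense();print(s["eef_pos"],s["ee_rot"],s["force"],s["time_s"],s["grip_width"],s["joints"])
p=ctrl.capture("wrist");save(p,"w1")
print(-np.array(p["R"]).T@np.array(p["t"]).ravel())
for q,z in(("rocker_press",78),("switch_box",0)):
  for r in ctrl.landmark_of(q,p): print(q,r,atz(p,r["point"],z))
E
```

```text
[463.95026876 136.50675712 291.48823032] [3.21381579e-05 9.78787701e-01 2.04877060e-01 1.62030479e-04] [ 0.11029586 -0.59931638 -0.3982975 ] 4.2 0.004062154656281668 [ 4.32974496e-02  1.81768546e-01  1.50870982e+00 -1.09009685e-05
  1.45078409e+00  1.20141887e+00]
[533.28005096 166.57756072 432.85644983]
rocker_press {'point': [304.4, 294.9], 'score': 0.75} [324.50088061  -6.20553806  78.        ]
rocker_press {'point': [222.9, 129.8], 'score': 0.71} [492.05501179 186.89768255  78.        ]
rocker_press {'point': [128.7, 283.6], 'score': 0.65} [241.54101379 228.8057107   78.        ]
switch_box {'point': [298.3, 253.4], 'score': 0.95} [3.46685455e+02 1.35339735e+00 5.68434189e-14]
switch_box {'point': [221.1, 133.6], 'score': 0.75} [476.87620097 191.73237554   0.        ]
switch_box {'point': [293.0, 11.1], 'score': 0.68} [660.6610907  164.52442796   0.        ]
switch_box {'point': [137.4, 249.8], 'score': 0.65} [2.45608783e+02 2.47926150e+02 5.68434189e-14]
```

View pics/w1.png

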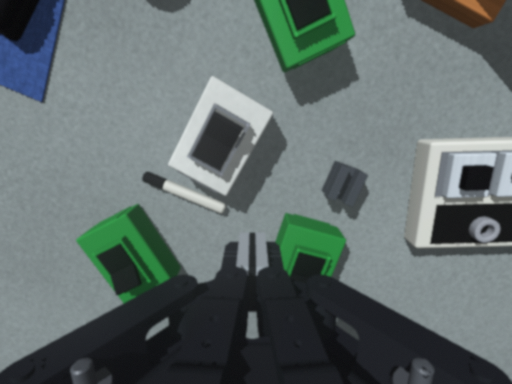

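The wrist view shows the white box at (221,135), with green boxes at (130,250), (310,245) and (305,25). I need an enlargement to see which end of the rocker is raised.

```bash
cat >> h.py <<'E'
def topface(p,guess,z=50):
    im=p["img"];g=im.astype(int);u,v=proj(p,np.array([*guess,z]))
    m=((g.min(2)>165)).astype(np.uint8);yy,xx=np.mgrid[:384,:512];m[np.hypot(xx-u,yy-v)>85]=0
    n,l,st,ce=cv2.connectedComponentsWithStats(m)
    k=1+np.argmax([s[4] if s[4]>200 else 0 for s in st[1:]])
    c=max(cv2.findContours((l==k).astype(np.uint8),0,1)[0],key=cv2.contourArea)
    W=np.array([atz(p,q[0].astype(float),z)[:2] for q in c],np.float32)
    return cv2.minAreaRect(W),st[k]
E
python3 - <<'E'
from h import *
p=ctrl.capture("wrist")
print(topface(p,(485,178)))
t=ctrl.capture("top"); print(topface(t,(485,178)))
cv2.imwrite("pics/w1c.png",cv2.resize(p["img"][70:205,160:285],None,fx=4.4,fy=4.4,interpolation=cv2.INTER_CUBIC)[:,:,::-1])
E
```

```text
(((476.34515380859375, 189.96853637695312), (87.77252960205078, 127.86811065673828), 83.99429321289062), array([ 168,   76,  105,  118, 3523], dtype=int32))
(((264.65704345703125, 190.33489990234375), (68.9679946899414, 143.80007934570312), 89.9236831665039), array([216, 249,  21,  43, 777], dtype=int32))
```

View pics/w1c.png

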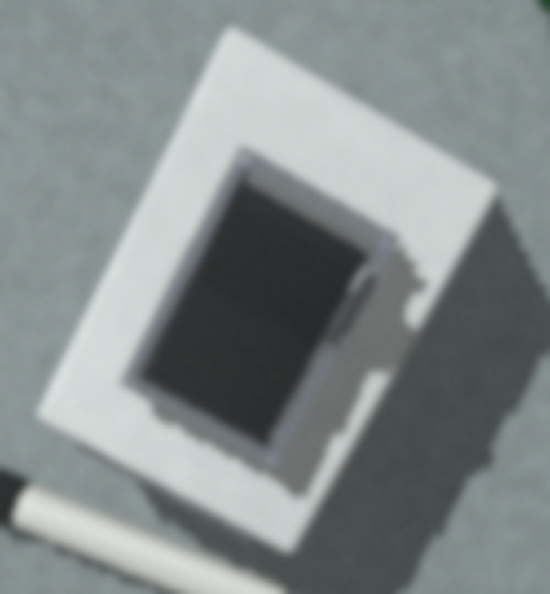

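The crop shows the side wedge, the shadow bulge and the gap to the frame all at the upper (world +x) end, so that is the raised half. This agrees with three detections placing it about +16 mm in x. The box top is centred at (476,190), 128x88 mm, turned -6°. I'll move above the press point and look again from there.

Emit:
send_rows --pt "1 0.01 -0.0065 0.026 0 0 0" --pt "1 0.01 -0.0065 0.026 0 0 0" --pt "1 0.01 -0.0065 0.026 0 0 0" --pt "1 0.01 -0.0065 0.026 0 0 0" --pt "1 0.012 -0.0075 0.026 0 0 0" --pt "1 0 0 0 0 0 0" --pt "1 0 0 0 0 0 0" --pt "1 0 0 0 0 0 0" --pt "1 0 0 0 0 0 0" --pt "1 0 0 0 0 0 0"

```text
time_s: 5.7
eef_pos: [498.2, 188.6, 161.7]
ee_rot: [0.0, 0.979, 0.205, 0.0]
force: [-0.3, -0.1, 0.5]
grip_width: -0.004
grip_force: 0.0
```

```bash
python3 - <<'E'
from h import *
s=ctrl.sense();print(s["eef_pos"],s["force"],s["time_s"])
p=ctrl.capture("wrist");im=p["img"].copy()
print(topface(p,(476,190)))
for q,z in(("rocker_press",78),("switch_box",0)):
  for r in ctrl.landmark_of(q,p): print(q,r,atz(p,r["point"],z))
c=np.array([476,190,0]);e=np.array([.9945,-.105,0]);n=np.array([.105,.9945,0])
for o,z in((28,82),(0,66),(-32,66)):
  a,b=[tuple(int(k) for k in proj(p,c+o*e+w*n+[0,0,z])) for w in(-20,20)];cv2.line(im,a,b,(255,0,0),1)
cv2.circle(im,tuple(int(k) for k in proj(p,s["eef_pos"])),3,(0,255,0),-1)
cv2.imwrite("pics/w2.png",im[:,:,::-1])
E
```

```text
[498.22998833 188.61254051 161.677264  ] [-0.27831702 -0.11990078  0.45345747] 5.7
(((476.93597412109375, 190.14830017089844), (87.39186096191406, 127.78195190429688), 83.93350219726562), array([ 171,  127,  147,  141, 5831], dtype=int32))
rocker_press {'point': [251.7, 202.0], 'score': 0.72} [497.27887907 188.42368195  78.        ]
switch_box {'point': [243.2, 195.5], 'score': 0.87} [476.06378067 189.40970347   0.        ]
switch_box {'point': [339.2, 341.0], 'score': 0.69} [345.36132166  -1.21359203   0.        ]
switch_box {'point': [347.7, 32.2], 'score': 0.58} [661.70573239 163.24182191   0.        ]
```

View pics/w2.png

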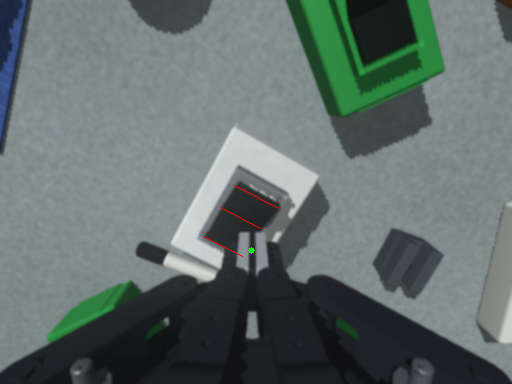

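The overlaid rocker model fits the picture, with the raised end at about (258,197). The detected press point is (497,188) and the TCP is at (498,189), so I'll press straight down.

Emit:
send_rows --pt "1 0 0 0.025 0 0 0" --pt "1 0 0 0.025 0 0 0" --pt "1 0 0 0.02 0 0 0" --pt "1 0 0 0.009 0 0 0" --pt "1 0 0 0.004 0 0 0" --pt "1 0 0 0.004 0 0 0" --pt "1 0 0 0.004 0 0 0" --pt "1 0 0 0.003 0 0 0" --pt "1 0 0 0.001 0 0 0" --pt "1 0 0 0 0 0 0"

```text
time_s: 7.1
eef_pos: [497.8, 188.7, 66.1]
ee_rot: [-0.0, 0.979, 0.205, -0.001]
force: [0.5, 0.2, 0.5]
grip_width: -0.001
grip_force: 0.3
```

Emit:
send_rows --pt "1 0 0 0.0005 0 0 0" --pt "1 0 0 0.0005 0 0 0" --pt "1 0 0 0.0005 0 0 0" --pt "1 0 0 0 0 0 0" --pt "1 0 0 0 0 0 0" --pt "1 0 0 0 0 0 0" --pt "1 0 0 0 0 0 0" --pt "1 0 0 0 0 0 0" --pt "1 0 0 0 0 0 0" --pt "1 0 0 0 0 0 0"

```text
time_s: 8.35
eef_pos: [497.9, 188.8, 65.8]
ee_rot: [0.0, 0.979, 0.206, -0.0]
force: [-4.6, -0.9, 12.9]
grip_width: 0.002
grip_force: 6.7
```

The rocker has hit its stop: 13 N at z 65.8. I'll lift off, check it with the top camera on the way, and travel to above the pad.

Emit:
send_rows --pt "1 0 0 -0.01 0 0 0" --pt "1 0 0 -0.04 0 0 0" --pt "1 0 0 -0.05 0 0 0" --pt "1 0 0 -0.05 0 0 0" --pt "1 -0.009 0.045 0 0 0 0" --pt "1 -0.009 0.045 0 0 0 0" --pt "1 -0.009 0.045 0 0 0 0" --pt "1 -0.009 0.045 0 0 0 0" --pt "1 -0.009 0.045 0 0 0 0" --pt "1 -0.009 0.045 0 0 0 0"

```text
time_s: 9.6
eef_pos: [557.2, -81.6, 214.8]
ee_rot: [-0.0, 0.979, 0.205, -0.0]
force: [0.5, 0.5, 0.9]
grip_width: 0.003
grip_force: 0.0
```

Emit:
send_rows --pt "1 -0.009 0.045 0 0 0 0" --pt "1 -0.009 0.045 0 0 0 0" --pt "1 -0.002 0.026 0 0 0 0" --pt "1 0 0 0 0 0 0" --pt "1 0 0 0 0 0 0" --pt "1 0 0 0 0 0 0" --pt "1 0 0 0 0 0 0" --pt "1 0 0 0 0 0 0" --pt "1 0 0 0 0 0 0" --pt "1 0 0 0 0 0 0"

```text
time_s: 10.85
eef_pos: [585.6, -194.4, 214.8]
ee_rot: [-0.0, 0.979, 0.205, -0.0]
force: [-0.8, 0.7, -0.4]
grip_width: 0.001
grip_force: 0.0
```

```bash
python3 - <<'E'
from h import *
s=ctrl.sense();print(s["eef_pos"],s["force"],s["time_s"])
p=ctrl.capture("wrist");t=ctrl.capture("top");sc=ctrl.capture("scene")
for q,z in(("round_top",68),("bar_top",68),("square_top",68),("pad",0),("master_ring",40)):
  for r in ctrl.landmark_of(q,p): print(q,r["score"],np.round(r["point"]),atz(p,r["point"],z).round(1))
for P in(t,sc):
  for q,z in(("rocker_press",66),("switch_box",0)):
    for r in ctrl.landmark_of(q,P):
      w=atz(P,r["point"],z)
      if np.hypot(*(w[:2]-[476,190]))<60: print(q,r["score"],w.round(1))
c=lambda im,u,v,s:cv2.resize(im[v-s:v+s,u-s:u+s],(384,384),interpolation=cv2.INTER_CUBIC)
cv2.imwrite("pics/w3.png",np.vstack([p["img"],cv2.resize(np.hstack([c(sc["img"],292,190,30),c(t["img"],228,210,30)]),(400,200))[:, :].copy() if 0 else np.hstack([cv2.resize(c(sc["img"],292,190,30),(200,200)),cv2.resize(c(t["img"],228,210,30),(312,200))])])[:,:,::-1])
E
```

```text
[ 585.59122173 -194.42975146  214.79747642] [-0.82477845  0.66248021 -0.43433415] 10.85
round_top 0.8 [263. 174.] [ 597.3 -201.4   68. ]
bar_top 0.85 [330. 175.] [ 622.9 -264.2   68. ]
pad 0.88 [259. 187.] [ 565.2 -212.7    0. ]
pad 0.33 [329. 174.] [ 616.9 -286.2    0. ]
master_ring 0.82 [235. 235.] [ 510.2 -206.    40. ]
master_ring 0.71 [196. 175.] [ 560.2 -137.7   40. ]
rocker_press 0.77 [496.9 191.3  66. ]
switch_box 0.68 [481.2 182.7   0. ]
switch_box 0.65 [479.4 189.5   0. ]
```

View pics/w3.png

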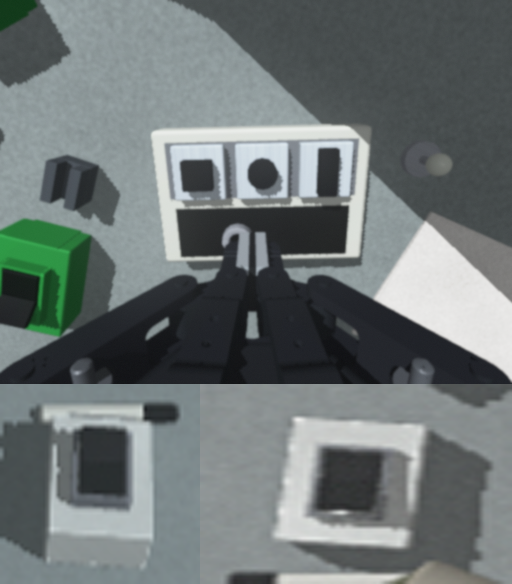

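The pad in the wrist view has square (197,175), round (263,173) and bar (328,172). The round-to-bar distance measures 68 mm, as it should. The crops show the rocker flipped, with the far-end gap gone, and the box still in place. I'll descend above the round key and re-measure.

Emit:
send_rows --pt "1 0.004 0.006 0.03 0 0 0" --pt "1 0.004 0.005 0.03 0 0 0" --pt "1 0 0 0.025 0 0 0" --pt "1 0 0 0 0 0 0" --pt "1 0 0 0 0 0 0" --pt "1 0 0 0 0 0 0" --pt "1 0 0 0 0 0 0" --pt "1 0 0 0 0 0 0" --pt "1 0 0 0 0 0 0" --pt "1 0 0 0 0 0 0"

```text
time_s: 12.7
eef_pos: [597.3, -201.3, 129.8]
ee_rot: [-0.0, 0.979, 0.205, -0.0]
force: [0.7, -0.9, 0.4]
grip_width: 0.002
grip_force: 0.0
```

```bash
python3 - <<'E'
from h import *
s=ctrl.sense();print(s["eef_pos"],s["force"],s["time_s"])
p=ctrl.capture("wrist");save(p,"w4")
for q,z in(("round_top",68),("bar_top",68),("square_top",68)):
  for r in ctrl.landmark_of(q,p): print(q,r["score"],np.round(r["point"]),atz(p,r["point"],z).round(1))
E
```

```text
[ 597.34433793 -201.30857346  129.79208703] [ 0.68319027 -0.90356421  0.44942552] 12.7
round_top 0.57 [252. 210.] [ 597.6 -201.5   68. ]
bar_top 0.75 [339. 209.] [ 624.5 -259.8   68. ]
bar_top 0.25 [ 24. 208.] [530.7 -45.6  68. ]
square_top 0.62 [161. 211.] [ 569.7 -139.6   68. ]
```

View pics/w4.png

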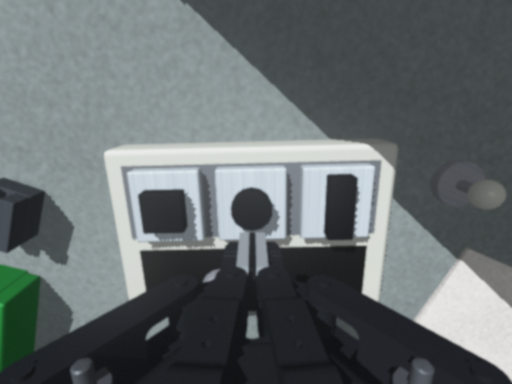

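Both heights agree on the round key at (597.5,-201.4), with its centre at (252,210). Pressing it now.

Emit:
send_rows --pt "1 0 0 0.025 0 0 0" --pt "1 0 0 0.025 0 0 0" --pt "1 0 0 0.009 0 0 0" --pt "1 0 0 0.003 0 0 0" --pt "1 0 0 0.003 0 0 0" --pt "1 0 0 0.003 0 0 0" --pt "1 0 0 0.002 0 0 0" --pt "1 0 0 0.0015 0 0 0" --pt "1 0 0 0 0 0 0" --pt "1 0 0 0 0 0 0"

```text
time_s: 14.15
eef_pos: [597.7, -201.5, 59.1]
ee_rot: [0.0, 0.979, 0.205, 0.001]
force: [-1.2, 1.3, 6.2]
grip_width: -0.002
grip_force: 3.1
```

Emit:
send_rows --pt "1 0 0 0.0005 0 0 0" --pt "1 0 0 0.0005 0 0 0" --pt "1 0 0 0 0 0 0" --pt "1 0 0 0 0 0 0" --pt "1 0 0 -0.01 0 0 0" --pt "1 0 0 -0.03 0 0 0" --pt "1 0 0 -0.03 0 0 0" --pt "1 0 0 0 0 0 0" --pt "1 0 0 0 0 0 0" --pt "1 0 0 0 0 0 0"

```text
time_s: 15.4
eef_pos: [596.9, -201.1, 126.1]
ee_rot: [-0.001, 0.979, 0.205, -0.001]
force: [0.9, -0.6, 0.1]
grip_width: -0.0
grip_force: 0.0
```

```bash
python3 - <<'E'
from h import *
s=ctrl.sense();print(s["eef_pos"],s["force"],s["time_s"])
p=ctrl.capture("wrist");save(p,"w5")
for q,z in(("round_top",59),("bar_top",68),("square_top",68)):
  for r in ctrl.landmark_of(q,p): print(q,r["score"],np.round(r["point"]),atz(p,r["point"],z).round(1))
E
```

```text
[ 596.90757702 -201.0780834   126.09906839] [ 0.87596999 -0.61464481  0.05179639] 15.4
round_top 0.89 [252. 208.] [ 596.7 -201.    59. ]
bar_top 0.8 [345. 209.] [ 626.3 -262.1   68. ]
square_top 0.65 [157. 214.] [ 567.4 -137.7   68. ]
```

View pics/w5.png

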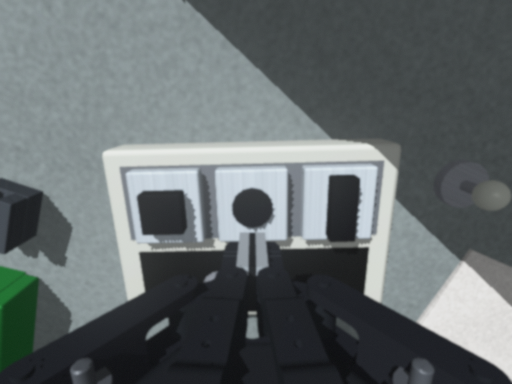

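The round key at (252,208) looks smaller and sunk. The bar is at (344,208), about (625,-262.5). Moving over to it before pressing.

Emit:
send_rows --pt "1 0 0.033 0 0 0 0" --pt "1 0 0.034 0 0 0 0" --pt "1 0 0 0 0 0 0" --pt "1 0 0 0.02 0 0 0" --pt "1 0 0 0.02 0 0 0" --pt "1 0 0 0 0 0 0" --pt "1 0 0 0 0 0 0" --pt "1 0 0 0 0 0 0" --pt "1 0 0 0 0 0 0" --pt "1 0 0 0 0 0 0"

```text
time_s: 16.85
eef_pos: [624.3, -262.7, 87.5]
ee_rot: [0.0, 0.979, 0.205, 0.0]
force: [0.4, 0.5, 0.5]
grip_width: 0.0
grip_force: 0.0
```

Emit:
send_rows --pt "1 0 0 0.01 0 0 0" --pt "1 0 0 0.006 0 0 0" --pt "1 0 0 0.003 0 0 0" --pt "1 0 0 0.003 0 0 0" --pt "1 0 0 0.003 0 0 0" --pt "1 0 0 0.002 0 0 0" --pt "1 0 0 0.001 0 0 0" --pt "1 0 0 0 0 0 0" --pt "1 0 0 0 0 0 0" --pt "1 0 0 0 0 0 0"

```text
time_s: 18.1
eef_pos: [624.3, -262.6, 59.4]
ee_rot: [-0.0, 0.979, 0.205, -0.0]
force: [-2.9, 1.2, 5.0]
grip_width: -0.002
grip_force: 2.4
```

Force is 5 N at 59.4, nearly fully in. I'll push 1 mm more, hold, then release.

Emit:
send_rows --pt "1 0 0 0.0005 0 0 0" --pt "1 0 0 0.0005 0 0 0" --pt "1 0 0 0 0 0 0" --pt "1 0 0 0 0 0 0" --pt "1 0 0 0 0 0 0" --pt "1 0 0 0 0 0 0" --pt "1 0 0 0 0 0 0" --pt "1 0 0 0 0 0 0" --pt "1 0 0 0 0 0 0" --pt "1 0 0 0 0 0 0"

```text
time_s: 19.35
eef_pos: [624.3, -262.7, 59.0]
ee_rot: [0.0, 0.979, 0.205, 0.0]
force: [-5.5, 3.2, 10.2]
grip_width: 0.0
grip_force: 4.7
```

Emit:
send_rows --pt "1 0 0 -0.01 0 0 0" --pt "1 0 0 -0.04 0 0 0" --pt "1 0 0 -0.05 0 0 0" --pt "1 0 0 -0.05 0 0 0" --pt "1 0 0 0 0 0 0" --pt "1 0 0 0 0 0 0" --pt "1 0 0 0 0 0 0" --pt "1 0 0 0 0 0 0" --pt "1 0 0 0 0 0 0" --pt "1 0 0 0 0 0 0"

```text
time_s: 20.6
eef_pos: [624.3, -262.6, 208.1]
ee_rot: [-0.0, 0.979, 0.205, -0.0]
force: [0.3, -0.1, 0.6]
grip_width: 0.001
grip_force: 0.0
```

```bash
python3 - <<'E'
from h import *
s=ctrl.sense();print(s["eef_pos"],s["force"],s["time_s"])
p=ctrl.capture("wrist");c=ctrl.capture("scene")
for P in(p,c):
  for q,z in(("round_top",59),("bar_top",68),("square_top",68),("master_ring",40),("ball_gauge",0),("v_block",0)):
    for r in ctrl.landmark_of(q,P)[:1]: print(q,r["score"],np.round(r["point"]),atz(P,r["point"],z).round(1))
cv2.imwrite("pics/end.png",np.hstack([cv2.resize(p["img"],(400,300)),cv2.resize(c["img"][120:270,90:290+0],(400,300),interpolation=cv2.INTER_CUBIC)])[:,:,::-1])
E
```

```text
[ 624.2870548  -262.63926109  208.1370074 ] [ 0.34362132 -0.08770116  0.61513818] 20.6
round_top 0.27 [ 18. 185.] [522.5 -42.9  59. ]
bar_top 0.64 [251. 184.] [ 622.8 -262.4   68. ]
square_top 0.75 [188. 180.] [ 601.4 -203.2   68. ]
master_ring 0.66 [171. 246.] [ 508.8 -208.7   40. ]
ball_gauge 0.98 [357. 166.] [ 679. -378.    0.]
v_block 0.69 [ 18. 183.] [489.9  -3.    0. ]
round_top 0.65 [156. 223.] [ 598.5 -192.3   59. ]
bar_top 0.46 [123. 228.] [ 617.5 -274.5   68. ]
square_top 0.53 [175. 210.] [ 563.2 -140.6   68. ]
master_ring 0.64 [285. 198.] [511.  167.8  40. ]
ball_gauge 0.58 [ 84. 262.] [ 679.8 -383.6   -0. ]
v_block 0.61 [226. 198.] [477.6  -5.1   0. ]
```

View pics/end.png

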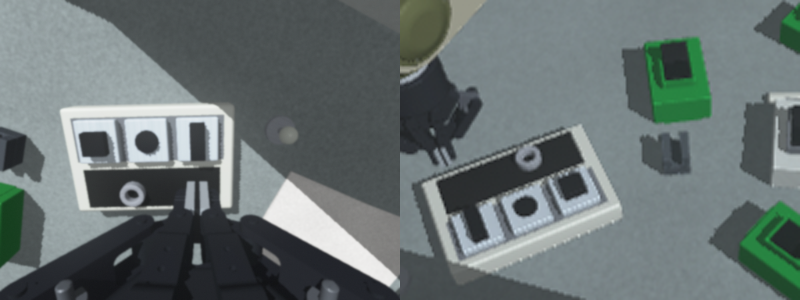

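The bar at (198,140) and the square at (95,145) stand proud with shadows. The round key at (147,143) is sunk, and the bystanders have not moved. Handing in.

```bash
python3 -c "
from rig import ctrl
print(ctrl.finish_job())"
```

```text
the job is handed in; nothing more can be done
None
```

I pushed the rocker fully down, pressed the round key in so it stayed, then pressed the bar key and released it, in that order. I handed the job in at about 20.6 s; no verdict came back, but each press met a firm stop and the last pictures show the square key, switch box and nearby bystanders undisturbed.

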